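# Start the rotor's tie-down screw in the microcentrifuge

## Task

Take the hex driver from the tool stand and put its tip well down into the hex recess of the rotor's tie-down knob in the open centrifuge. With the driver, turn the knob backward (counterclockwise from above) until you feel the screw drop off the thread end, then turn it forward one turn so that the thread is started. Finish while holding: keep the driver upright in the recess and gripped in the fingers, do not put it away, and leave the other things on the bench and in the stand where they are.

Things in the scene. Friction and masses are not known exactly. Their poses are not given: they have to be found in the camera images.
- key_grip (a point): Centre of the black hexagonal handle (70 mm long, 30 mm across flats) of the hex driver: on its axis, 95 mm above the tip, 35 mm below the top. Driver 130 mm long, about 160 g, upright in one of the stand's three holes (which one varies), handle resting on the stand's top, 1 to 2 mm side play. z: axis, tip to handle; x: square to a pair of flats; flats every 60 degrees.
- key_tip (a point): Centre of the driver's tip face, at the lower end of its steel hexagonal bar (14 mm across flats, reaching 60 mm below the handle, its flats in line with the handle's; axes as key_grip). The last 8 mm are a round taper, 9 mm wide at the tip face and 14 mm at its root.
- recess (a point): Centre of the mouth of the hex recess in the tie-down knob's top; z up, x square to a pair of flats (every 60 degrees, a black round lobe of the knob behind each flat). 15 mm across flats, 24 mm deep, flat floor, 2.5 mm chamfer; the driver has about 8 degrees of play either way. The mouth is 126.5 mm above the bench at rise 0. Knob 45 mm wide, 30 mm high.
- rise (a joint): Height (m) of the tie-down screw and knob; 0 where it lies just after dropping off the thread end. 0.0026 to 0.0041 at the start, lying on the first thread; turned backward (counterclockwise from above) it climbs to nearly 0.006, then drops at once to 0; turned on backward it climbs again. Turned forward from the drop it runs in under the thread: one turn gives -0.006. Stops at -0.0103.
- hub (a point): Top of the rotor's hub, on the axis under the knob, 86 mm above the bench. The screw (right-hand, 6 mm pitch; 260 g with knob) is captive here, turns and slides easily and falls by its own weight; self-locking, it stays where it is left. The drop comes 2.0 to 3.6 rad of backward turn from the start. Rotor and shaft are locked and do not turn.
- chamber (a point): Centre of the centrifuge's round chamber mouth, 122 mm above the bench, level with the top deck. Centrifuge fixed, 270 x 232 mm; chamber 168 mm wide, rotor in it 132 mm wide. x points from the control panel to the hinge. The lid stands open on the +x side, leaning back: 105 mm or more from the chamber axis, upper edge 335 mm above the bench.
- stand: Tool stand, fixed: grey block 56 x 200 x 66 mm (x, y, z), origin at the centre of its underside; three through holes 20 mm wide on its y axis at -64, 0 and 64 mm, each with one tool.
- slot_driver_mid (a point): Middle of the round ribbed handle (24 mm wide) of a small screwdriver in another hole of the stand, its top 47 mm above the stand's top: leave it alone.
- nut_driver_mid (a point): Middle of the round waisted handle (29 mm wide, ball end) of a nut driver in the third hole, its top 60 mm above the stand's top: leave it alone.
- rotor_lid: Loose aluminium rotor lid lying on the bench, disc 112 mm wide with a small black knob, 30 mm high, origin under its centre: bystander.
- rack: White microtube rack 66 x 106 x 46 mm, origin under its centre: bystander.
- wash_bottle: Upright bottle 64 mm wide, 190 mm high, origin under its centre: bystander.
- jar: Small jar 56 mm wide, 75 mm high, origin under its centre: bystander.
- pipette: White pipette lying on the bench, about 270 mm long and 33 mm high, origin on the bench under it, x along it: bystander.
- pen: Marker pen lying on the bench, 120 mm long, 13 mm high, x along it: bystander.
Not all that is in view belongs to the job. What is shaped like the part that bears key_grip but orange is not meant.

How it is judged:
On the way, in this order (a step that is already met when the one before it is completed fails the run):
1. the hex driver's tip is down in the knob's recess (14 mm or deeper), before the knob has been turned back to the thread end (z of key_tip in the frame of recess below -0.014 m and horizontal distance between key_tip and recess below 0.004 m and angle between key_tip's own z axis and vertical below 0.12 rad), for 0.1 s.
2. with the driver in the recess, the knob has been turned backward up to the end of the thread (rise above 4.8 mm) (z of key_tip in the frame of recess below -0.009 m and horizontal distance between key_tip and recess below 0.004 m and angle between key_tip's own z axis and vertical below 0.12 rad and value of joint rise above 0.0048 m), for 0.02 s.
3. with the driver in the recess, the screw has dropped off the thread end (rise below 1.5 mm) (z of key_tip in the frame of recess below -0.009 m and horizontal distance between key_tip and recess below 0.004 m and angle between key_tip's own z axis and vertical below 0.12 rad and value of joint rise below 0.0015 m), for 0.05 s.
At the end, for the whole second after the job is handed in: The screw is started one turn (rise between -7.5 and -4.5 mm, that is one turn give or take a quarter), the driver stands still and upright (within about 7 degrees) with its tip at least 9 mm down in the recess and within 4 mm of its axis, and the fingers hold it with more than 2 N (z of key_tip in the frame of recess below -0.009 m and horizontal distance between key_tip and recess below 0.004 m and angle between key_tip's own z axis and vertical below 0.12 rad and value of joint rise between -0.0075 and -0.0045 m and contact force between the fingers and key above 2 N and linear speed of key below 0.03 m/s); the arm keeps its last pose, push and grip.
It fails at once if another tool is pulled out of the stand or moved more than 20 mm (distance of any of slot_driver_mid, nut_driver_mid from where it was at the start of the episode above 0.02 m).
It fails at once if a bystander is shoved more than 40 mm or a bottle or jar tipped (distance of any of rotor_lid, rack, wash_bottle, jar, pipette, pen from where it was at the start of the episode above 0.04 m or angle between any of wash_bottle, jar's own z axis and vertical above 0.5 rad).
It also fails if it takes over 70 s, if anything falls off the work surface, if the arm or the gripper's body presses on something with over 40 N, if the wrist force passes 120 N, or if a joint passes its speed limit or range.

## Robot

A 7-joint arm with a two-finger parallel gripper is mounted at the origin on the work surface. World frame = base frame: x ahead of the robot, y to its left, z up, the work surface at z = 0. Lengths are in m, angles in rad, forces in N, time in s.
With the tool pointing down it reaches from about 0.4 to 0.9 m from the base axis. Payload 5.6 kg.
Tool frame: the origin (TCP) lies midway between the tips of the shut fingers; the grasp point (between the pads) lies 19 mm behind it; x points along the fingers, y is the direction in which the jaws open and shut, and the axes are right-handed (so a half turn about x gives the same grasp; the last joint's range is limited). The gripper opens to 92 mm and grips with 3 to 60 N. Pads are 20 mm wide; open, the fingers measure 128 mm over their backs; the gripper's body (75 mm by 189 mm) begins 69 mm behind the grasp point.
Start: joints at [1.148, 0.468, -0.012, 1.603, 0.006, 1.071, -0.056], TCP at [0.241, -0.604, 0.215] pointing down, gripper open.
Joint ranges: [-2.53, 2.53], [-0.31, 2.02], [-1.57, 1.55], [0.28, 2.44], [-1.29, 4.43], [0.15, 1.84], [-2.92, 2.92]. Speed limits (rad/s): [2.57, 2.57, 3.14, 3.14, 3.14, 3.14, 3.14].

## Interface

Orientations are given as a rotation vector (axis times angle).
In Python, from rig import * gives the robot as it stands.
- The arm moves only by the tool play_rows, never from a script. Its argument "deltas" is one flat list of numbers, 7 for each row, row after row: the turn, a rotation vector about the world's x, y, z in rad, then the shift along the world's x, y, z in m, then the closure, from 0 (fully open) to 1 (shut). A call has 1 to 8 rows; each row is the pose to reach, as a shift and turn from the pose commanded when the call began; what a row does not reach only later rows make up. A row lasts 1/12 s, in which the tool goes at most 41.7 mm and 7.16 degrees, less where a joint would pass 70% of its speed; a pose out of reach is approached as far as the arm can. A call with a gripper value outside its range is refused whole. The fingers move at their own pace and stop on an object; "newtons" is the grip in N (left out, the last holds). Time passes only in rows, so rows that repeat a pose let the fingers close. It gives the time, the measured TCP pose, the force and the opening at its end, in the units of the state.
- observe(): the state, without advancing time (a new reading comes with each control period).
- snapshot(name): name is "scene" or "top"; returns a dict with "frame" (400x640x3 uint8, red, green, blue), "intrinsics" (3x3 intrinsics, pixels), "world_to_cam" (4x4, takes a point from world to camera coordinates). Camera axes: x right, y down, z forward; pixel columns grow to the right and rows downward; lengths in m; the calibration is good to about 2 mm. A picture is of the moment at which its call begins. There is no depth.
- sign_off(): hands the job in, once; it reports no verdict.
The state is a dict: "t": time; "q": joint angles; "joint_velocities": joint speeds; "effort": joint torques, N m; "position": TCP position; "tool_rot": TCP orientation; "contact_force": force on the tool from outside, world axes, zero at the start; "ft_torque": the same for the moment, N m; "opening": finger opening in m.
Only numpy, scipy, OpenCV 4.12 (cv2) and the standard library are available. Lean on these libraries where they do the work, as an engineer would, in place of code of your own. Each camera call takes 0.05 s, during which the arm holds its last target.

## Working session

There is one attempt and no reset: what is moved stays moved. The work goes in short steps, Python scripts to look and compute and a tool call to move; the robot and the scene stay as the last step left them, time stands still between calls to the robot, and variables do not carry over. Pictures are saved under pics/ and viewed, and the job is handed in when it is done.

Besides the shell and the picture viewer there is one more tool, called after "Emit:" as name(argument=value, ...) on one line, values as JSON. play_rows: Moves the arm, as the interface text tells. Its arguments: {"type":"object","properties":{"deltas":{"type":"array","items":{"type":"number"}},"newtons":{"type":"number"}},"required":["deltas"]}

```bash
ls; mkdir -p pics
python3 - <<'E'
from rig import *
import cv2
print(observe())
for n in("scene","top"):
    s=snapshot(n);cv2.imwrite(f"pics/{n}0.png",s["frame"][:,:,::-1]);print(s["intrinsics"],s["world_to_cam"])
E
```

```text
pics
{'t': 0.0, 'q': array([ 1.14799996,  0.4683661 , -0.01156886,  1.60363999,  0.00597172,
        1.07138459, -0.05628375]), 'joint_velocities': array([-0.00073412,  0.00052581,  0.00124443, -0.00092168,  0.00082391,
       -0.00011381, -0.00083936]), 'effort': array([ 1.02159367e-03, -5.20581436e+01, -1.19308455e-02, -2.43749517e+01,
       -5.66155929e-02,  1.75569509e-02,  1.59811161e-04]), 'position': array([ 0.24067911, -0.60316453,  0.21364073]), 'tool_rot': array([ 2.01389003,  0.38884088, -2.01480107]), 'contact_force': array([-0.20999462, -0.00485674, -0.59964635]), 'ft_torque': array([-0.02164693, -0.00237625, -0.01412067]), 'opening': 0.09175687720061253}
[[402.76182666   0.         319.4334369 ]
 [  0.         402.76182666 195.62797895]
 [  0.           0.           1.        ]] [[-0.53194526  0.84673188  0.00890831  0.11377984]
 [ 0.5978737   0.38301263 -0.70416501 -0.31415471]
 [-0.59965096 -0.3692512  -0.70998047  1.46670428]
 [ 0.          0.          0.          1.        ]]
[[490.76168893   0.         314.66285422]
 [  0.         490.76168893 192.6728636 ]
 [  0.           0.           1.        ]] [[ 0.02059313 -0.99978505  0.00240178  0.18159023]
 [-0.98469831 -0.02069806 -0.1730342   0.54618565]
 [ 0.17304672  0.00119828 -0.98491289  1.14808564]
 [ 0.          0.          0.          1.        ]]
```

View pics/scene0.png

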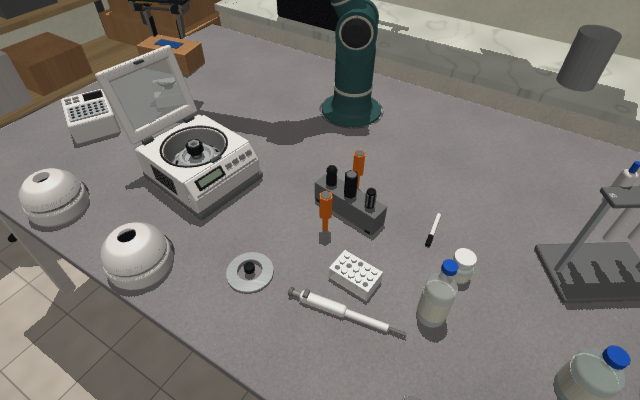

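View pics/top0.png

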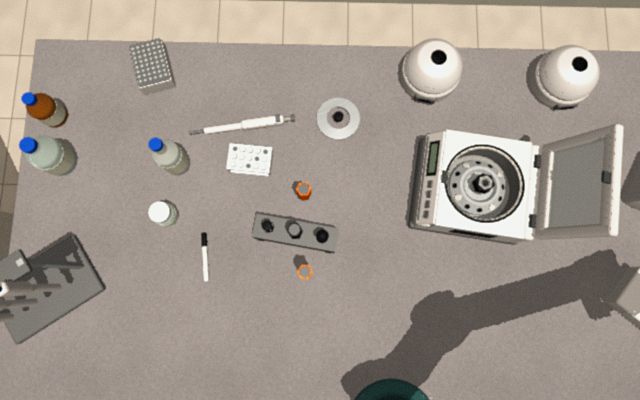

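Top view: the stand is at about (295,232) with three black-handled tools at (268,226), (294,229) and (322,236). Orange decoys stand at (304,190) and (305,271), and the knob is at about (484,183). Next I'll take close crops.

Run:
```python
import cv2
a=cv2.imread("pics/top0.png");b=cv2.imread("pics/scene0.png")
c=cv2.resize(a[165:285,240:360],None,fx=5,fy=5,interpolation=cv2.INTER_CUBIC)
cv2.imwrite("pics/c1.png",c)
cv2.imwrite("pics/c2.png",cv2.resize(b[140:250,300:400],None,fx=5,fy=5,interpolation=cv2.INTER_CUBIC))
cv2.imwrite("pics/c3.png",cv2.resize(a[130:240,430:540],None,fx=5,fy=5,interpolation=cv2.INTER_CUBIC))
```

```text
(no output)
```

View pics/c1.png

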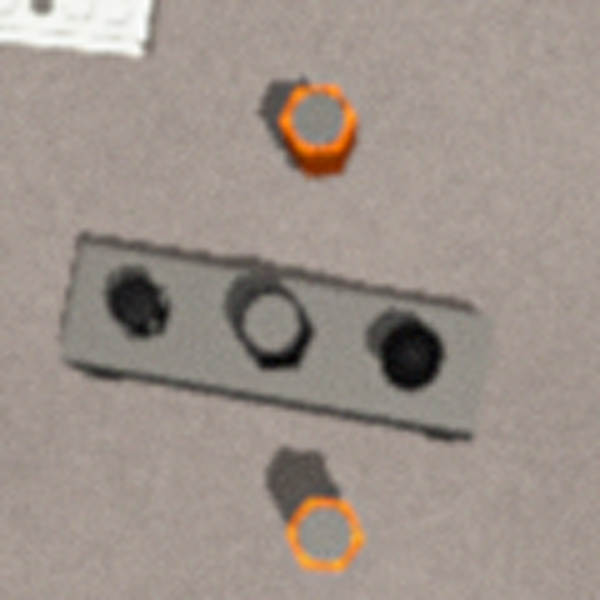

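View pics/c2.png

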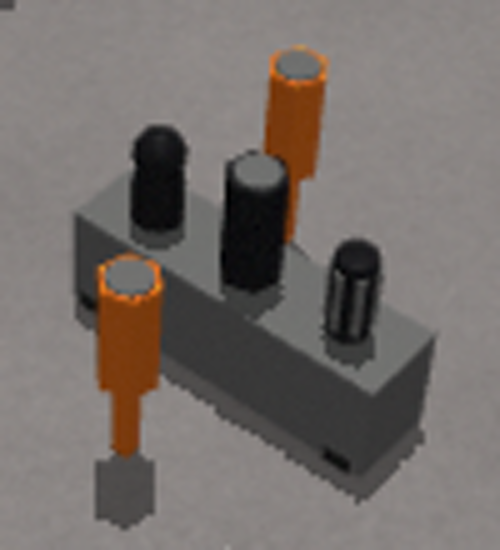

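View pics/c3.png

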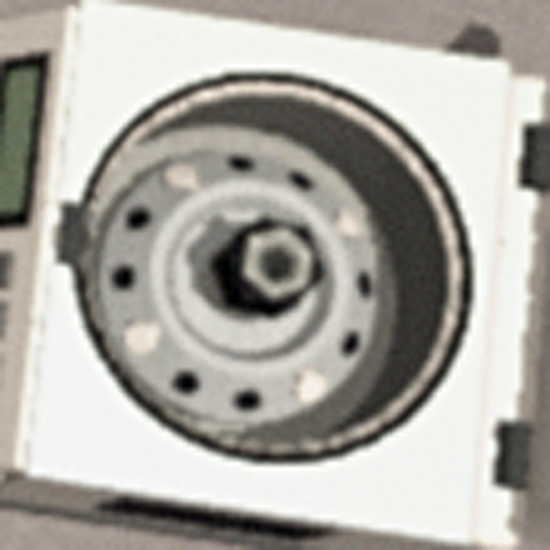

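```bash
cat > h.py <<'E'
import numpy as np,cv2
from scipy.spatial.transform import Rotation as R
def ray(s,u,v):
    K=s["intrinsics"];T=s["world_to_cam"]
    d=T[:3,:3].T@np.linalg.solve(K,[u,v,1.]);o=-T[:3,:3].T@T[:3,3];return o,d
def onz(s,u,v,z):
    o,d=ray(s,u,v);return o+d*(z-o[2])/d[2]
def proj(s,p):
    T=s["world_to_cam"];c=s["intrinsics"]@(T[:3,:3]@np.asarray(p)+T[:3,3]);return c[:2]/c[2]
E
python3 - <<'E'
from rig import *
from h import *
s=snapshot("top");f=s["frame"]
r=R.from_rotvec(observe()["tool_rot"]).as_matrix();print(np.round(r,3))
for n,(u,v,z) in dict(hexdrv=(294.0,230.5,.136),nut=(322,236,.126),slot=(268,226,.113),knob=(485.2,183.5,.1295),dec1=(304,189,.13),dec2=(305,271.5,.13),st1=(256,213,.066),st2=(337,229,.066),st3=(253.5,236.5,.066),st4=(333,252,.066)).items(): print(n,np.round(onz(s,u,v,z),4))
# rectified ortho views
def ortho(c,z,half,px,out):
    g=np.linspace(-half,half,px); X,Y=np.meshgrid(g,g)
    P=np.array([proj(s,(c[0]-y,c[1]-x,z)) for x,y in zip(X.ravel(),Y.ravel())]).astype(np.float32).reshape(px,px,2)
    im=cv2.remap(f,P[...,0],P[...,1],cv2.INTER_CUBIC);cv2.imwrite(out,im[:,:,::-1])
h=onz(s,294,230.5,.136);k=onz(s,485.2,183.5,.1295)
ortho(h,.136,.03,480,"pics/o1.png");ortho(k,.1295,.04,480,"pics/o2.png")
E
```

```text
[[-0.001  0.371 -0.929]
 [ 0.001 -0.929 -0.371]
 [-1.    -0.001  0.   ]]
hexdrv [0.4404 0.237  0.136 ]
nut [0.4304 0.1744 0.126 ]
slot [0.4517 0.2973 0.113 ]
knob [ 0.5572 -0.1947  0.1295]
dec1 [0.5357 0.2172 0.13  ]
dec2 [0.3511 0.2105 0.13  ]
st1 [0.487  0.3314 0.066 ]
st2 [0.4528 0.1382 0.066 ]
st3 [0.431 0.335 0.066]
st4 [0.3985 0.1469 0.066 ]
```

View pics/o1.png

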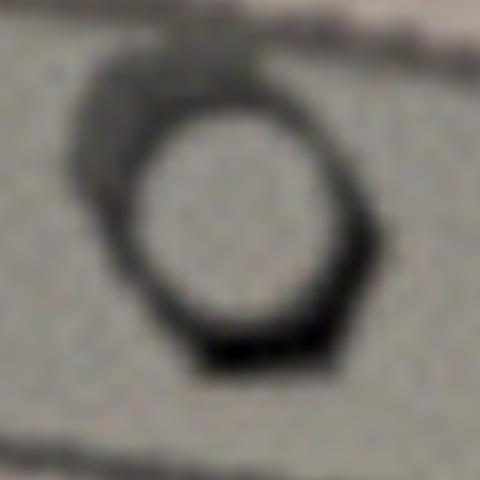

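View pics/o2.png

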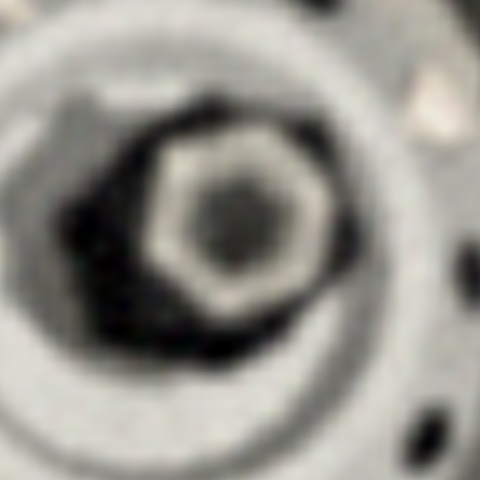

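Run:
```python
from rig import *
from h import *
s=snapshot("top");f=s["frame"];g=cv2.cvtColor(f,cv2.COLOR_RGB2GRAY)
c=snapshot("scene")
print("cams",-s["world_to_cam"][:3,:3].T@s["world_to_cam"][:3,3],-c["world_to_cam"][:3,:3].T@c["world_to_cam"][:3,3])
def tri(a,b):
    (o1,d1),(o2,d2)=ray(s,*a),ray(c,*b)
    A=np.stack([d1,-d2],1);t=np.linalg.lstsq(A,o2-o1,rcond=None)[0]
    p,q=o1+d1*t[0],o2+d2*t[1];return np.round((p+q)/2,4),np.linalg.norm(p-q)
print("dec1",tri((304,189),(326.3,195.3)),"dec2",tri((305,271.5),(359.6,153.3)))
print("hex",tri((293.9,229.5),(351.6,174.2)))
# knob: recess zoom in both
Z=16
for n,q,(u,v) in(("top",s,(485.2,182)),("scene",c,(195,146))):
    im=q["frame"][int(v)-15:int(v)+15,int(u)-20:int(u)+20,::-1]
    cv2.imwrite(f"pics/k_{n}.png",cv2.resize(im,None,fx=16,fy=16,interpolation=cv2.INTER_CUBIC))
    print(n,int(u)-20,int(v)-15)
```

```text
cams [0.33541612 0.19148045 1.224837  ] [1.12786012 0.56556652 0.81910106]
dec1 (array([0.5353, 0.2185, 0.1286]), np.float64(0.0028935934621952633)) dec2 (array([0.3507, 0.2114, 0.1289]), np.float64(0.002004178992349286))
hex (array([0.4425, 0.2376, 0.1357]), np.float64(0.0008448919708071722))
top 465 167
scene 175 131
```

View pics/k_top.png

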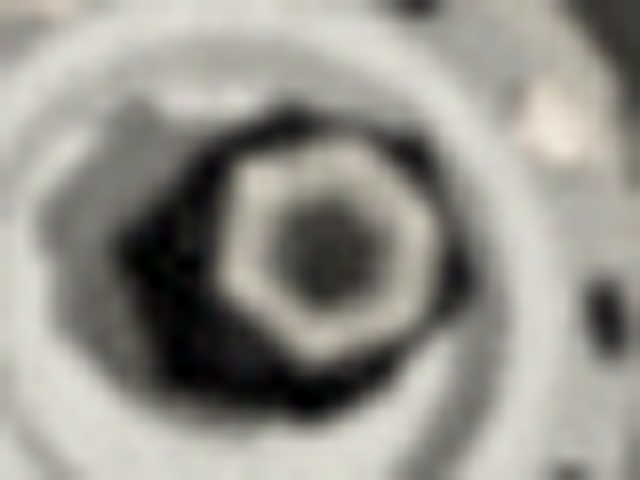

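View pics/k_scene.png

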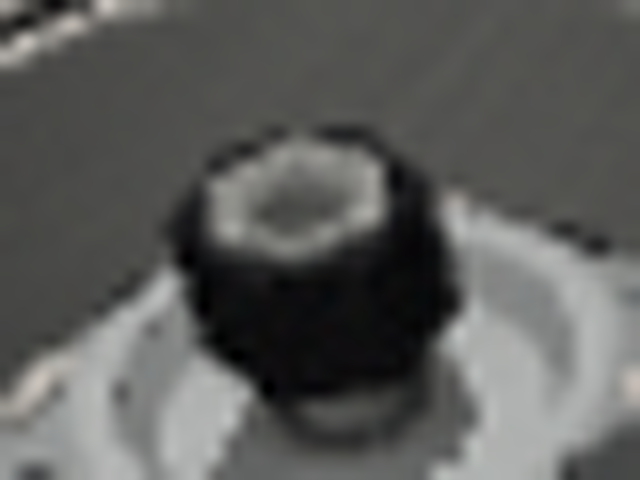

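```bash
cat > rec.py <<'E'
from rig import *
from h import *
def go(q,c0,z,thr,r0=.005,rmax=.019,n=180):
    g=cv2.cvtColor(q["frame"],cv2.COLOR_RGB2GRAY).astype(np.float32)
    c=np.array(c0,float)
    for it in range(4):
        th=np.arange(n)*2*np.pi/n; rs=np.arange(0.008,rmax,.0001)
        P=np.array([[proj(q,(c[0]+r*np.cos(t),c[1]+r*np.sin(t),z)) for r in rs] for t in th]).astype(np.float32)
        v=cv2.remap(g,P[...,0],P[...,1],cv2.INTER_CUBIC)
        rad=np.full(n,np.nan)
        for i in range(n):
            k=np.argmax(v[i]>thr+15) if (v[i]>thr+15).any() else None
            if k is None: continue
            b=np.where(v[i,k:]<thr)[0]
            if len(b): rad[i]=rs[k+b[0]]
        ok=~np.isnan(rad)
        # fit hexagon: r = a/cos(((t-p+30)mod60)-30) + dx cos+dy sin ; scan phase
        A=lambda p:np.stack([1/np.cos((th-p+np.pi/6)%(np.pi/3)-np.pi/6),np.cos(th),np.sin(th)],1)[ok]
        best=min(((lambda x:(np.abs(A(p)@x-rad[ok]).mean(),p,x))(np.linalg.lstsq(A(p),rad[ok],rcond=None)[0]) for p in np.deg2rad(np.arange(0,60,.5))),key=lambda b:b[0])
        c=c+best[2][1:]
    print("centre",np.round(c,4),"flatnormal deg",round(np.rad2deg(best[1]),1),"apothem",round(best[2][0],4),"res",round(best[0],5),ok.sum())
if __name__=="__main__":
    s=snapshot("top");c=snapshot("scene")
    for z in (.1295,): 
        for t in (90,110,130): go(s,onz(s,485.5,182.5,z)[:2],z,t)
        for t in (80,95,110): go(c,onz(c,193.6,143.3,z)[:2],z,t)
E
python3 rec.py
```

```text
centre [ 0.5608 -0.1947] flatnormal deg 17.5 apothem 0.0155 res 0.00019 160
centre [ 0.5608 -0.1946] flatnormal deg 17.5 apothem 0.015 res 0.00019 180
centre [ 0.5608 -0.1946] flatnormal deg 18.5 apothem 0.0144 res 0.0002 180
centre [ 0.5599 -0.1957] flatnormal deg 15.5 apothem 0.0154 res 0.00052 175
centre [ 0.5598 -0.1957] flatnormal deg 16.5 apothem 0.0148 res 0.00043 180
centre [ 0.5599 -0.1956] flatnormal deg 17.0 apothem 0.0143 res 0.00033 156
```

Emit:
play_rows(deltas=[0,0,0.1,0.02,0.02,0.039,0,0,0,0.2,0.035,0.04,0.075,0,0,0,0.3,0.05,0.06,0.11,0,0,0,0.4,0.065,0.08,0.145,0,0,0,0.5,0.08,0.1,0.175,0,0,0,0.6,0.095,0.13,0.2,0,0,0,0.7,0.11,0.16,0.22,0,0,0,0.8,0.13,0.19,0.236,0])

```text
t: 1.02
position: [0.3691, -0.4156, 0.4516]
tool_rot: [1.488, 0.997, -1.489]
contact_force: [1.4, 0.6, 0.5]
opening: 0.0919
```

Emit:
play_rows(deltas=[0,0,0.1,0.01,0.04,0,0,0,0,0.2,0.02,0.08,0,0,0,0,0.3,0.03,0.12,0,0,0,0,0.391,0.04,0.16,0,0,0,0,0.391,0.05,0.2,0,0,0,0,0.391,0.06,0.24,0,0,0,0,0.391,0.07,0.28,0,0,0,0,0.391,0.074,0.32,0,0])

```text
t: 1.68
position: [0.4435, -0.0942, 0.4492]
tool_rot: [1.209, 1.208, -1.209]
contact_force: [1.7, 0.2, 0.8]
opening: 0.092
```

Emit:
play_rows(deltas=[0,0,0,0,0.04,0,0,0,0,0,0,0.08,0,0,0,0,0,0,0.12,0,0,0,0,0,0,0.16,-0.01,0,0,0,0,0,0.198,-0.02,0,0,0,0,0,0.232,-0.04,0,0,0,0,0,0.265,-0.06,0,0,0,0,0,0.298,-0.08,0])

```text
t: 2.35
position: [0.4428, 0.2032, 0.3688]
tool_rot: [1.21, 1.207, -1.208]
contact_force: [0.9, -0.1, 0.1]
opening: 0.0918
```

Run:
```python
from rig import *
from h import *
o=observe();print(o["t"],o["q"].round(3),o["position"].round(4));print(R.from_rotvec(o["tool_rot"]).as_matrix().round(3))
```

```text
2.35 [ 0.312  0.146 -0.888  1.741  0.118  1.308 -0.601] [0.4428 0.2032 0.3688]
[[ 0.002  1.    -0.   ]
 [-0.    -0.    -1.   ]
 [-1.     0.002  0.   ]]
```

Emit:
play_rows(deltas=[0,0,0,0,0.025,-0.03,0,0,0,0,0,0.034,-0.07,0,0,0,0,0,0.034,-0.11,0,0,0,0,0,0.034,-0.15,0,0,0,0,0,0.034,-0.18,0,0,0,0,0,0.034,-0.2,0,0,0,0,0,0.034,-0.2,0,0,0,0,0,0.034,-0.2,0])

```text
t: 3.02
position: [0.4428, 0.2356, 0.1689]
tool_rot: [1.208, 1.21, -1.21]
contact_force: [0.3, 0.3, 1.4]
opening: 0.0917
```

Run:
```python
from rig import *
from h import *
o=observe();print(o["t"],o["q"].round(3),o["position"].round(4))
for n in("top","scene"):
    s=snapshot(n);p=proj(s,(.443,.2376,.12)).astype(int);x,y=max(p[0]-60,0),max(p[1]-60,0)
    cv2.imwrite(f"pics/g_{n}.png",cv2.resize(s["frame"][y:y+120,x:x+120,::-1],None,fx=4,fy=4,interpolation=cv2.INTER_CUBIC))
```

```text
3.0167 [ 0.118  0.408 -0.817  1.962  0.369  0.927 -0.884] [0.4428 0.2356 0.1689]
```

View pics/g_scene.png

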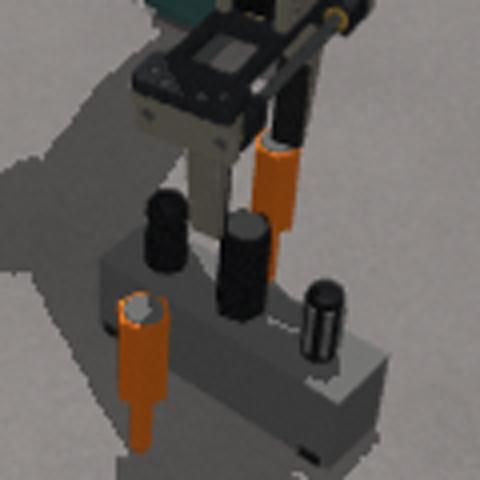

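Emit:
play_rows(deltas=[0,0,0,0,0.002,-0.03,0,0,0,0,0,0.002,-0.055,0,0,0,0,0,0.002,-0.075,0,0,0,0,0,0.002,-0.086,0,0,0,0,0,0.002,-0.086,0,0,0,0,0,0.002,-0.086,0])

```text
t: 3.62
position: [0.444, 0.2381, 0.0842]
tool_rot: [1.211, 1.209, -1.208]
contact_force: [-0.3, -1.1, -0.2]
opening: 0.0918
```

Emit:
play_rows(deltas=[0,0,0,0,0,0,0.5,0,0,0,0,0,0,0.8,0,0,0,0,0,0,0.9,0,0,0,0,0,0,0.9,0,0,0,0,0,0,0.9,0,0,0,0,0,0,0.9,0,0,0,0,0,0,0.9,0,0,0,0,0,0,0.9], newtons=40)

```text
t: 4.28
position: [0.4431, 0.2376, 0.0831]
tool_rot: [1.209, 1.209, -1.209]
contact_force: [-0.1, -0.1, 0.4]
opening: 0.0405
```

Run:
```python
from rig import *
from h import *
o=observe();print(o["t"],o["q"].round(3),o["position"].round(4),o["contact_force"].round(2),o["ft_torque"].round(3),o["opening"])
```

```text
4.2833 [ 0.025  0.533 -0.722  2.023  0.505  0.768 -1.002] [0.4431 0.2376 0.0831] [-0.13 -0.07  0.4 ] [-0.032 -0.089  0.033] 0.040511708399522395
```

Fingers still closing (40.5 mm); a few more rows.

Emit:
play_rows(deltas=[0,0,0,0,0,0,0.9,0,0,0,0,0,0,0.9,0,0,0,0,0,0,0.9,0,0,0,0,0,0,0.9,0,0,0,0,0,0,0.9])

```text
t: 4.7
position: [0.4432, 0.2376, 0.0831]
tool_rot: [1.209, 1.209, -1.209]
contact_force: [0.3, 0.5, -0.4]
opening: 0.031
```

Emit:
play_rows(deltas=[0,0,0,0,0,0,0.9,0,0,0,0,0,0,0.9,0,0,0,0,0,0.03,0.9,0,0,0,0,0,0.06,0.9,0,0,0,0,0,0.1,0.9,0,0,0,0,0,0.13,0.9,0,0,0,0,0,0.16,0.9,0,0,0,0,0,0.187,0.9])

```text
t: 5.37
position: [0.4428, 0.2376, 0.2718]
tool_rot: [1.209, 1.209, -1.209]
contact_force: [0.7, 0.1, -2.8]
opening: 0.031
```

Run:
```python
from rig import *
from h import *
o=observe();print(o["t"],o["q"].round(3),o["position"].round(4),o["contact_force"].round(2),o["opening"])
s=snapshot("scene");cv2.imwrite("pics/l.png",s["frame"][60:260,240:440,::-1].repeat(3,0).repeat(3,1))
```

```text
5.3667 [ 0.202  0.281 -0.892  1.849  0.242  1.125 -0.775] [0.4428 0.2376 0.2718] [ 0.67  0.11 -2.76] 0.031014247417475885
```

View pics/l.png

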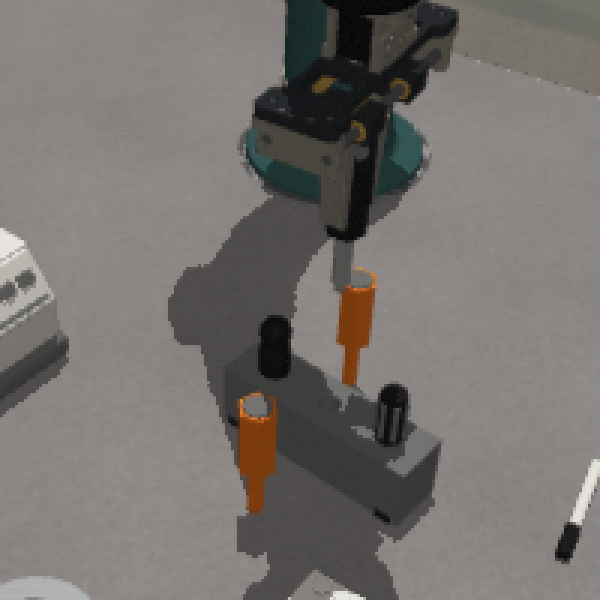

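Emit:
play_rows(deltas=[0,0,-0.1,0.01,-0.038,0.005,0.9,0,0,-0.2,0.02,-0.076,0.01,0.9,0,0,-0.3,0.03,-0.114,0.01,0.9,0,0,-0.4,0.04,-0.152,0.01,0.9,0,0,-0.5,0.05,-0.19,0.01,0.9,0,0,-0.6,0.06,-0.228,0.01,0.9,0,0,-0.7,0.07,-0.266,0.01,0.9,0,0,-0.742,0.08,-0.304,0.01,0.9])

```text
t: 6.08
position: [0.5228, -0.0684, 0.2797]
tool_rot: [1.734, 0.758, -1.735]
contact_force: [0.8, 0.2, -1.9]
opening: 0.031
```

Emit:
play_rows(deltas=[0,0,0,0.01,-0.03,0,0.9,0,0,0,0.02,-0.06,0,0.9,0,0,0,0.03,-0.09,0,0.9,0,0,0,0.0375,-0.115,0,0.9,0,0,0,0.0375,-0.128,0,0.9,0,0,0,0.0375,-0.128,0,0.9])

```text
t: 6.58
position: [0.5597, -0.1979, 0.2787]
tool_rot: [1.733, 0.758, -1.737]
contact_force: [0.1, -0.5, -1.8]
opening: 0.0309
```

Run:
```python
from rig import *
from h import *
o=observe();print(o["t"],o["q"].round(3),o["position"].round(4),o["contact_force"].round(2),o["opening"])
r=R.from_rotvec(o["tool_rot"]).as_matrix();print(np.rad2deg(np.arctan2(r[1,1],r[0,1])),r[2].round(3))
```

```text
6.5833 [ 0.696  0.375 -0.535  1.646  0.204  1.18  -0.635] [ 0.5597 -0.1979  0.2787] [ 0.11 -0.48 -1.76] 0.030949766401081123
-42.80527280065459 [-1.    -0.001  0.002]
```

Emit:
play_rows(deltas=[0,0,-0.12,0,0,0,0.9,0,0,-0.24,0,0,0,0.9,0,0,-0.36,0,0,0,0.9,0,0,-0.48,0,0,0,0.9])

```text
t: 6.92
position: [0.5602, -0.1917, 0.2799]
tool_rot: [2.034, 0.356, -2.035]
contact_force: [-0.3, -0.1, -1.7]
opening: 0.0307
```

Run:
```python
from rig import *
from h import *
o=observe();print(o["t"],o["q"].round(3),o["position"].round(4),o["contact_force"].round(2),o["opening"])
r=R.from_rotvec(o["tool_rot"]).as_matrix();print(np.rad2deg(np.arctan2(r[1,1],r[0,1])),r[2].round(3))
```

```text
6.9167 [ 0.625  0.355 -0.451  1.653  0.164  1.172 -1.091] [ 0.5602 -0.1917  0.2799] [-0.32 -0.05 -1.73] 0.0307007305220282
-70.19821180553176 [-1.    -0.001  0.   ]
```

Emit:
play_rows(deltas=[0,0,-0.12,0,0,0,0.9,0,0,-0.24,0,0,0,0.9,0,0,-0.36,0,0,-0.01,0.9,0,0,-0.48,0,0,-0.02,0.9,0,0,-0.564,0,0,-0.03,0.9,0,0,-0.564,0,0,-0.03,0.9,0,0,-0.564,0,0,-0.03,0.9])

```text
t: 7.5
position: [0.5602, -0.1922, 0.2498]
tool_rot: [-2.109, 0.222, 2.112]
contact_force: [0.2, 1.0, -1.4]
opening: 0.0308
```

```bash
cat > st.py <<'E'
from rig import *
from h import *
o=observe();print(o["t"],o["q"].round(3),o["position"].round(4),o["contact_force"].round(2),o["ft_torque"].round(2),o["opening"])
r=R.from_rotvec(o["tool_rot"]).as_matrix();print(np.rad2deg(np.arctan2(r[1,1],r[0,1])),r[2].round(3))
E
cat > pic.py <<'E'
import sys
from rig import *
from h import *
for n in("top","scene"):
    s=snapshot(n);p=proj(s,(.5604,-.1951,.16)).astype(int);x,y=max(p[0]-50,0),max(p[1]-50,0);print(n,x,y)
    cv2.imwrite(f"pics/{sys.argv[1]}_{n}.png",cv2.resize(s["frame"][y:y+100,x:x+100,::-1],None,fx=5,fy=5,interpolation=cv2.INTER_CUBIC))
E
python3 st.py; python3 pic.py a
```

```text
7.5 [ 0.546  0.367 -0.348  1.693  0.136  1.107 -1.622] [ 0.5602 -0.1922  0.2498] [ 0.19  0.95 -1.43] [ 0.06 -0.03 -0.01] 0.030774955381585662
-102.0498116339152 [-1.    -0.001  0.002]
top 440 129
scene 140 84
```

View pics/a_scene.png

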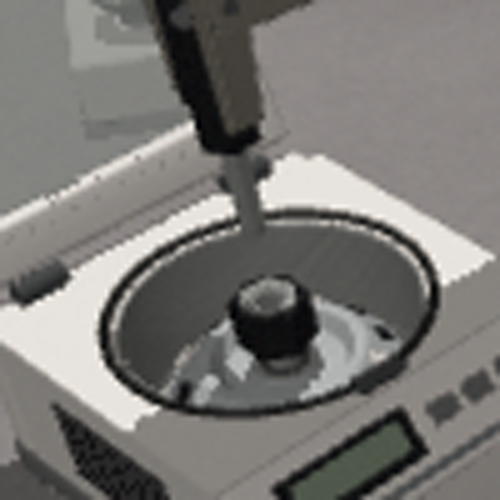

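View pics/a_top.png

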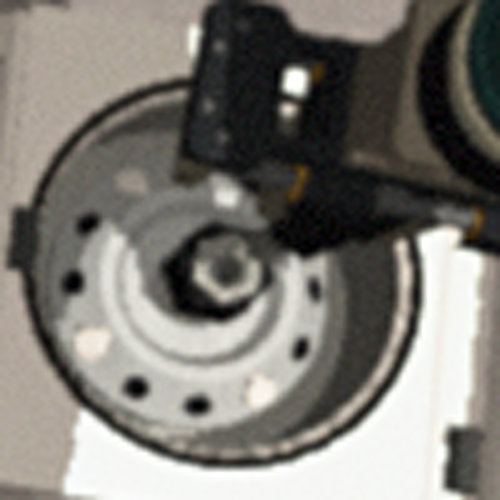

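Run:
```python
from rig import *
from h import *
s=snapshot("top");c=snapshot("scene")
z=.1725
print(proj(s,(.5602,-.1922,z)),proj(c,(.5602,-.1922,z)))
for n,q in(("top",s),("scene",c)):
    u,v=proj(q,(.5602,-.1922,z)).astype(int)
    print(n,u-15,v-15)
    cv2.imwrite(f"pics/t_{n}.png",cv2.resize(q["frame"][v-15:v+15,u-15:u+15,::-1],None,fx=16,fy=16,interpolation=cv2.INTER_CUBIC))
```

```text
[490.75996065 178.37662042] [190.53023492 130.57973408]
top 475 163
scene 175 115
```

View pics/t_top.png

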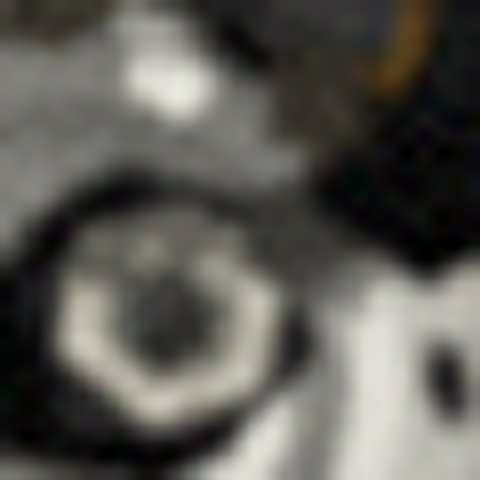

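View pics/t_scene.png

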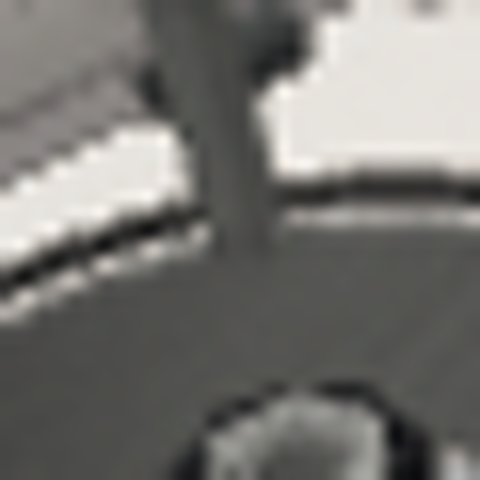

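Emit:
play_rows(deltas=[0,0,0,0,-0.0015,0,0.9,0,0,0,0,-0.003,-0.01,0.9,0,0,0,0,-0.003,-0.02,0.9,0,0,0,0,-0.003,-0.03,0.9,0,0,0,0,-0.003,-0.038,0.9,0,0,0,0,-0.003,-0.042,0.9,0,0,0,0,-0.003,-0.046,0.9,0,0,0,0,-0.003,-0.046,0.9])

```text
t: 8.37
position: [0.5603, -0.1972, 0.203]
tool_rot: [-2.106, 0.227, 2.109]
contact_force: [0.4, -0.2, -2.2]
opening: 0.0308
```

```bash
python3 st.py; python3 pic.py b
```

```text
8.3667 [ 0.543  0.415 -0.337  1.737  0.157  1.017 -1.636] [ 0.5603 -0.1972  0.203 ] [ 0.45 -0.16 -2.21] [ 0.1   0.03 -0.01] 0.030763645242685565
-102.32506434509506 [-1.    -0.     0.002]
top 440 129
scene 140 84
```

View pics/b_scene.png

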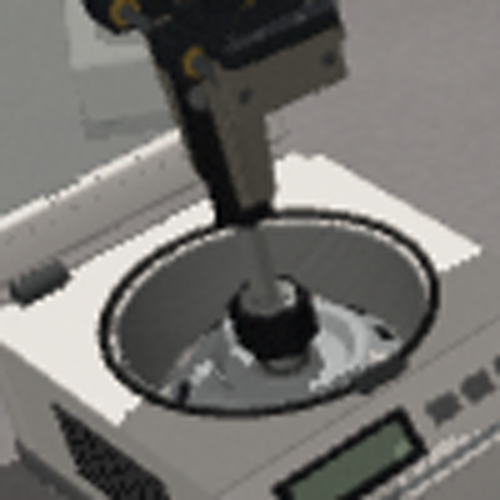

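Emit:
play_rows(deltas=[0,0,0,0,0.001,0,0.9,0,0,0,0,0.0015,-0.002,0.9,0,0,0,0,0.0015,-0.004,0.9,0,0,0,0,0.0015,-0.006,0.9,0,0,0,0,0.0015,-0.008,0.9,0,0,0,0,0.0015,-0.008,0.9])

```text
t: 8.97
position: [0.561, -0.1956, 0.196]
tool_rot: [-2.108, 0.227, 2.107]
contact_force: [1.3, 0.3, -2.4]
opening: 0.031
```

```bash
python3 st.py
```

```text
8.9667 [ 0.54   0.422 -0.336  1.745  0.161  1.001 -1.642] [ 0.561  -0.1956  0.196 ] [ 1.31  0.33 -2.43] [ 0.23 -0.32  0.06] 0.030978200494501302
-102.32557557420097 [-1. -0. -0.]
```

Emit:
play_rows(deltas=[0,0,0,0,0,-0.002,0.9,0,0,0,0,0,-0.004,0.9,0,0,0,0,0,-0.006,0.9,0,0,0,0,0,-0.006,0.9])

```text
t: 9.3
position: [0.561, -0.1956, 0.1897]
tool_rot: [-2.108, 0.227, 2.107]
contact_force: [2.5, 1.2, -1.4]
opening: 0.0311
```

```bash
python3 st.py
```

```text
9.3 [ 0.539  0.429 -0.335  1.751  0.164  0.989 -1.644] [ 0.561  -0.1956  0.1897] [ 2.52  1.19 -1.42] [ 0.48 -0.57  0.01] 0.031143076483322263
-102.31976680852466 [-1.    -0.001 -0.   ]
```

Emit:
play_rows(deltas=[0,0,0,0.0005,0,-0.0015,0.9,0,0,0,0.0005,0,-0.003,0.9,0,0,0,0.0005,0,-0.003,0.9,0,0,0,0.0005,0,-0.003,0.9])

```text
t: 9.63
position: [0.5612, -0.1956, 0.1868]
tool_rot: [-2.107, 0.227, 2.108]
contact_force: [2.6, 1.3, -2.4]
opening: 0.0311
```

```bash
python3 st.py; python3 pic.py c
```

```text
9.6333 [ 0.538  0.432 -0.334  1.752  0.165  0.985 -1.646] [ 0.5612 -0.1956  0.1868] [ 2.62  1.3  -2.43] [ 0.69 -0.42 -0.04] 0.031091772707955316
-102.32735295014538 [-1. -0.  0.]
top 440 129
scene 140 84
```

View pics/c_scene.png

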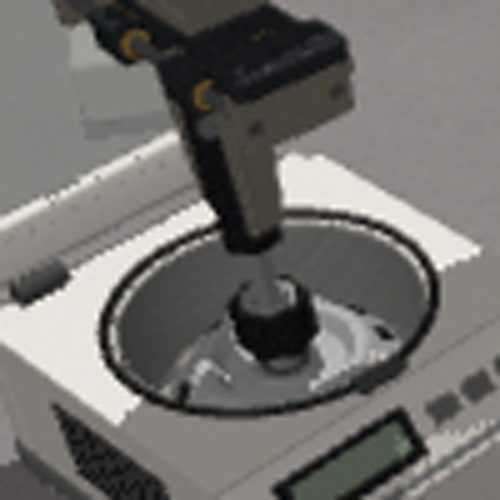

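Emit:
play_rows(deltas=[0,0,0.1,0,0,0,0.9,0,0,0.2,0,0,0,0.9,0,0,0.3,0,0,0,0.9,0,0,0.4,0,0,0,0.9,0,0,0.5,0,0,0,0.9,0,0,0.6,0,0,0,0.9,0,0,0.7,0,0,0,0.9,0,0,0.8,0,0,0,0.9])

```text
t: 10.4
position: [0.5612, -0.1951, 0.1873]
tool_rot: [1.886, 0.574, -1.886]
contact_force: [-0.6, 3.6, 0.3]
opening: 0.031
```

```bash
python3 st.py
```

```text
10.4 [ 0.664  0.461 -0.505  1.744  0.257  1.003 -0.916] [ 0.5612 -0.1951  0.1873] [-0.59  3.57  0.33] [ 1.03 -0.18 -0.03] 0.03097062965951443
-56.20515789862016 [-1.    -0.001 -0.   ]
```

Emit:
play_rows(deltas=[0,0,0.1,0,0,0,0.9,0,0,0.2,0,0,0,0.9,0,0,0.3,0,0,0,0.9,0,0,0.4,0,0,0,0.9,0,0,0.5,0,0,0,0.9,0,0,0.6,0,0,0,0.9,0,0,0.7,0,0,0,0.9,0,0,0.8,0,0,0,0.9])

```text
t: 11.07
position: [0.5609, -0.1949, 0.1877]
tool_rot: [1.341, 1.119, -1.342]
contact_force: [-2.3, 3.7, 3.4]
opening: 0.0308
```

```bash
python3 st.py; python3 pic.py d
```

```text
11.0667 [ 0.789  0.504 -0.68   1.736  0.361  1.031 -0.2  ] [ 0.5609 -0.1949  0.1877] [-2.3   3.69  3.42] [ 1.14  0.35 -0.05] 0.030757194607066198
-10.36853890152363 [-1.    -0.001 -0.001]
top 440 129
scene 140 84
```

View pics/d_scene.png

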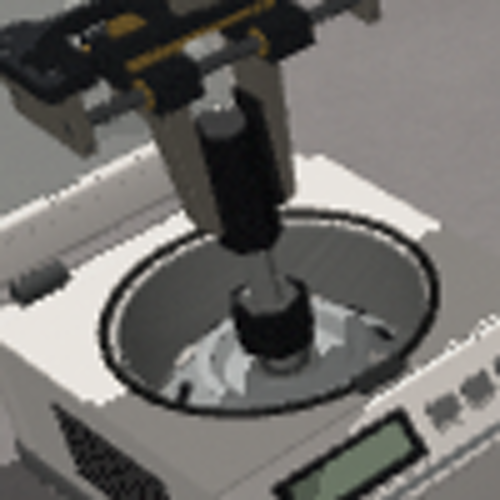

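View pics/d_top.png

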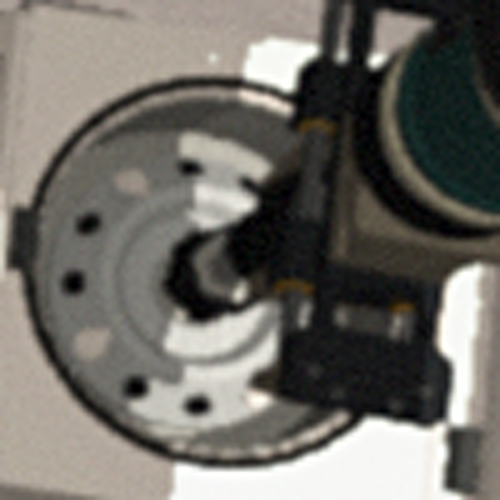

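Emit:
play_rows(deltas=[0,0,0.1,0,0,0,0.9,0,0,0.2,0,0,0,0.9,0,0,0.3,0,0,0,0.9,0,0,0.4,0,0,0,0.9])

```text
t: 11.5
position: [0.5607, -0.1951, 0.1874]
tool_rot: [1.049, 1.305, -1.049]
contact_force: [-1.7, 3.9, 3.3]
opening: 0.0309
```

Emit:
play_rows(deltas=[0,0,0.1,0,0,0,0.9,0,0,0.2,0,0,0,0.9])

```text
t: 11.67
position: [0.5606, -0.1952, 0.1874]
tool_rot: [0.898, 1.379, -0.898]
contact_force: [-1.1, 4.1, 0.3]
opening: 0.0309
```

```bash
python3 st.py
```

```text
11.6667 [ 0.877  0.548 -0.812  1.731  0.448  1.06   0.329] [ 0.5606 -0.1952  0.1874] [-1.11  4.08  0.32] [1.2  0.59 0.02] 0.030915940334336867
23.814307053545804 [-1.    -0.001 -0.001]
```

```bash
cat > kn.py <<'E'
import sys
from rig import *
from h import *
c=snapshot("scene");f=c["frame"]
np.save(f"pics/{sys.argv[1]}.npy",f)
im=f[130:165,175:215,::-1];cv2.imwrite(f"pics/{sys.argv[1]}.png",cv2.resize(im,None,fx=14,fy=14,interpolation=cv2.INTER_CUBIC))
g=cv2.cvtColor(f,cv2.COLOR_RGB2GRAY)
m=((g<45)&(np.indices(g.shape)[0]>138)&(np.indices(g.shape)[0]<160)&(np.indices(g.shape)[1]>182)&(np.indices(g.shape)[1]<206))
ys,xs=np.nonzero(m);print("dark centroid",xs.mean().round(2),ys.mean().round(2),len(xs),"colmean bottom",np.mean([ys[xs==k].max() for k in range(190,200)]).round(2))
# subpixel bottom edges: dark->bright crossing at cols 190..200
out=[]
for k in range(190,201):
    col=g[146:162,k].astype(float); i=np.argmin(col[:10]); j=i+np.argmax(col[i:]>70)
    out.append(146+j-(col[j]-70)/(col[j]-col[j-1]+1e-9))
print(np.round(out,1))
E
python3 kn.py e1
python3 - <<'E'
import cv2
E
```

```text
dark centroid 194.62 148.73 162 colmean bottom 154.3
[153.8 155.7 157.5 158.4 155.7 155.7 155.4 154.9 155.  158.3 157.3]
```

View pics/e1.png

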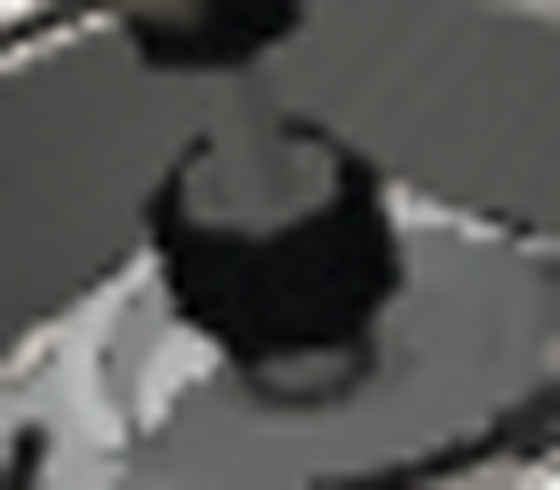

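Emit:
play_rows(deltas=[0,0,0.1,0,0,0,0.9,0,0,0.2,0,0,0,0.9])

```text
t: 11.88
position: [0.5604, -0.1954, 0.1862]
tool_rot: [0.746, 1.441, -0.746]
contact_force: [0.1, 4.5, -3.6]
opening: 0.0305
```

Emit:
play_rows(deltas=[0,0,0.1,0,0,0,0.9,0,0,0.2,0,0,0,0.9])

```text
t: 12.05
position: [0.5604, -0.1954, 0.1863]
tool_rot: [0.592, 1.491, -0.592]
contact_force: [-0.5, 3.2, -2.9]
opening: 0.0311
```

```bash
python3 kn.py e2
```

```text
dark centroid 195.07 150.31 161 colmean bottom 156.1
[156.2 156.4 157.5 158.4 158.7 158.7 158.7 158.7 158.4 158.4 157.7]
```

View pics/e2.png

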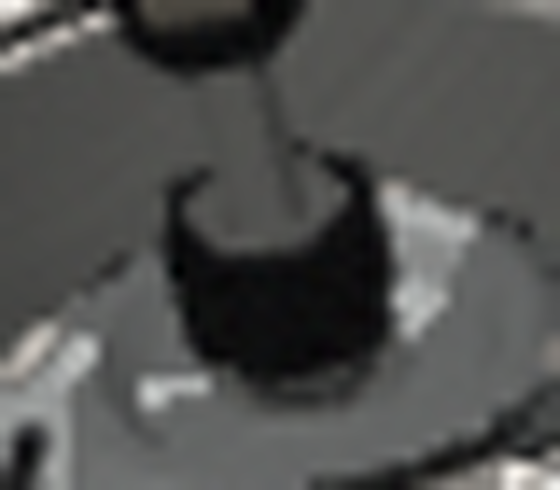

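Emit:
play_rows(deltas=[0,0,-0.1,0,0.001,0,0.9,0,0,-0.2,0,0.001,0,0.9,0,0,-0.3,0,0.001,0,0.9,0,0,-0.4,0,0.001,-0.0001,0.9,0,0,-0.5,0,0.001,-0.0002,0.9,0,0,-0.6,0,0.001,-0.0003,0.9,0,0,-0.7,0,0.001,-0.0004,0.9,0,0,-0.8,0,0.001,-0.0005,0.9])

```text
t: 12.77
position: [0.5606, -0.1952, 0.1859]
tool_rot: [1.207, 1.211, -1.208]
contact_force: [-0.8, 3.4, -3.5]
opening: 0.0307
```

```bash
python3 st.py;python3 kn.py f1
```

```text
12.7667 [ 0.815  0.518 -0.718  1.736  0.388  1.036 -0.037] [ 0.5606 -0.1952  0.1859] [-0.85  3.41 -3.53] [ 0.74 -0.18 -0.05] 0.03067625206299995
0.1540014950184946 [-1.    -0.001  0.   ]
dark centroid 195.4 150.55 157 colmean bottom 156.0
[156.1 157.3 157.6 158.3 158.6 158.7 158.7 158.7 158.3 158.4 157.7]
```

Emit:
play_rows(deltas=[0,0,-0.1,0,0,-0.0001,0.9,0,0,-0.2,0,0,-0.0002,0.9,0,0,-0.3,0,0,-0.0003,0.9,0,0,-0.4,0,0,-0.0004,0.9,0,0,-0.5,0,0,-0.0005,0.9,0,0,-0.6,0,0,-0.0006,0.9,0,0,-0.7,0,0,-0.0007,0.9,0,0,-0.8,0,0,-0.0008,0.9])

```text
t: 13.48
position: [0.561, -0.1951, 0.1854]
tool_rot: [1.765, 0.723, -1.766]
contact_force: [1.0, 2.3, -2.0]
opening: 0.031
```

Emit:
play_rows(deltas=[0,0,-0.1,0,0,-0.0001,0.9,0,0,-0.2,0,0,-0.0002,0.9,0,0,-0.3,0,0,-0.0003,0.9,0,0,-0.4,0,0,-0.0004,0.9,0,0,-0.5,0,0,-0.0005,0.9,0,0,-0.6,0,0,-0.0006,0.9,0,0,-0.7,0,0,-0.0007,0.9,0,0,-0.8,0,0,-0.0008,0.9])

```text
t: 14.15
position: [0.5613, -0.1953, 0.1848]
tool_rot: [-2.211, 0.026, 2.21]
contact_force: [1.9, 1.7, -3.0]
opening: 0.031
```

```bash
python3 st.py;python3 kn.py f2
```

```text
14.15 [ 0.563  0.439 -0.37   1.753  0.186  0.983 -1.471] [ 0.5613 -0.1953  0.1848] [ 1.86  1.67 -2.99] [ 0.6  -0.35  0.01] 0.030961785214832487
-91.29740858271786 [-1.     0.001 -0.   ]
dark centroid 195.27 151.24 155 colmean bottom 156.9
[156.7 156.8 157.6 158.4 158.8 158.8 158.7 158.7 158.3 158.4 158. ]
```

View pics/f2.png

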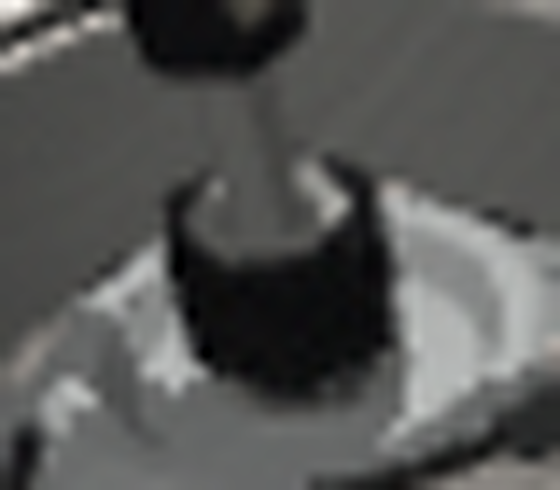

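Knob is descending (lower rim now about at the hub ring). Continue forward.

Emit:
play_rows(deltas=[0,0,-0.1,0,0,-0.0001,0.9,0,0,-0.2,0,0,-0.0002,0.9,0,0,-0.3,0,0,-0.0003,0.9,0,0,-0.4,0,0,-0.0004,0.9,0,0,-0.5,0,0,-0.0005,0.9,0,0,-0.6,0,0,-0.0006,0.9,0,0,-0.7,0,0,-0.0007,0.9,0,0,-0.8,0,0,-0.0008,0.9])

```text
t: 14.87
position: [0.5612, -0.1958, 0.1841]
tool_rot: [-1.738, 0.756, 1.737]
contact_force: [1.0, 0.5, -2.0]
opening: 0.0304
```

Emit:
play_rows(deltas=[0,0,-0.1,0,0,-0.0001,0.9,0,0,-0.2,0,0,-0.0002,0.9,0,0,-0.3,0,0,-0.0003,0.9,0,0,-0.3,0,0,-0.0003,0.9,0,0,-0.3,0,0,-0.0003,0.9])

```text
t: 15.28
position: [0.561, -0.1957, 0.1839]
tool_rot: [-1.539, 0.958, 1.538]
contact_force: [0.3, -0.3, -2.3]
opening: 0.031
```

```bash
python3 st.py;python3 kn.py f3
```

```text
15.2833 [ 0.389  0.414 -0.142  1.766  0.071  0.966 -2.465] [ 0.561  -0.1957  0.1839] [ 0.27 -0.34 -2.3 ] [ 0.07 -0.13  0.03] 0.030974904201696893
-153.73560139002424 [-1.     0.001 -0.001]
dark centroid 195.25 151.35 155 colmean bottom 157.0
[156.8 157.4 157.6 158.4 158.8 158.8 158.8 158.7 158.3 158.4 158.1]
```

Emit:
play_rows(deltas=[0,0,0,0,0,-0.0015,0.9,0,0,0,0,0,-0.003,0.9,0,0,0,0,0,-0.0045,0.9,0,0,0,0,0,-0.006,0.9,0,0,0,0,0,-0.006,0.9])

```text
t: 15.75
position: [0.561, -0.1955, 0.1776]
tool_rot: [-1.537, 0.959, 1.536]
contact_force: [-0.3, -1.6, -2.4]
opening: 0.0306
```

Emit:
play_rows(deltas=[0,0,0,0,0,0,0.4,0,0,0,0,0,0,0.4,0,0,0,0,0,0,0.4,0,0,0,0,0,0,0.4,0,0,0,0,0,0,0.4])

```text
t: 16.17
position: [0.5613, -0.1948, 0.178]
tool_rot: [-1.537, 0.958, 1.536]
contact_force: [-0.4, 0.7, -0.1]
opening: 0.055
```

```bash
python3 st.py;python3 pic.py g
```

```text
16.1667 [ 0.388  0.421 -0.142  1.771  0.071  0.954 -2.468] [ 0.5613 -0.1948  0.178 ] [-0.37  0.68 -0.12] [ 0.14 -0.11  0.01] 0.054965620746270635
-153.88568937302833 [-1. -0.  0.]
top 440 129
scene 140 84
```

View pics/g_scene.png

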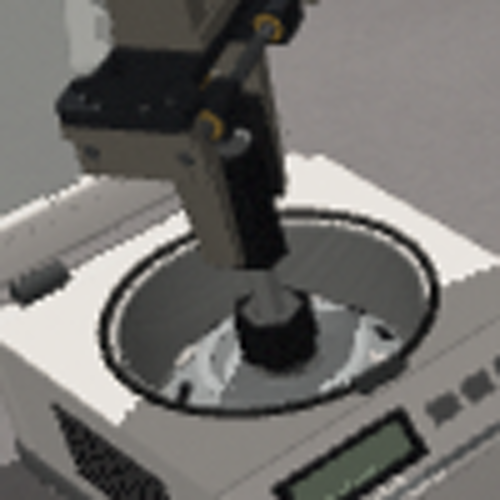

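Emit:
play_rows(deltas=[0,0,0.12,0,0,0,0.4,0,0,0.24,0,0,0,0.4,0,0,0.36,0,0,0,0.4,0,0,0.48,0,0,0,0.4,0,0,0.6,0,0,0,0.4,0,0,0.72,0,0,0,0.4,0,0,0.84,0,0,0,0.4,0,0,0.96,0,0,0,0.4])

```text
t: 16.93
position: [0.5612, -0.1949, 0.1779]
tool_rot: [-2.144, 0.16, 2.144]
contact_force: [-0.1, 0.4, 0.2]
opening: 0.0554
```

Emit:
play_rows(deltas=[0,0,0.12,0,0,0,0.4,0,0,0.24,0,0,0,0.4,0,0,0.36,0,0,0,0.4,0,0,0.48,0,0,0,0.4,0,0,0.6,0,0,0,0.4,0,0,0.72,0,0,0,0.4,0,0,0.84,0,0,0,0.4,0,0,0.96,0,0,0,0.4])

```text
t: 17.6
position: [0.5612, -0.195, 0.178]
tool_rot: [1.743, 0.748, -1.743]
contact_force: [-0.0, -0.3, 0.7]
opening: 0.0553
```

Emit:
play_rows(deltas=[0,0,0.12,0,0,0,0.4,0,0,0.24,0,0,0,0.4,0,0,0.36,0,0,0,0.4,0,0,0.48,0,0,0,0.4,0,0,0.6,0,0,0,0.4,0,0,0.72,0,0,0,0.4,0,0,0.84,0,0,0,0.4,0,0,0.96,0,0,0,0.4])

```text
t: 18.27
position: [0.5611, -0.1951, 0.1779]
tool_rot: [1.061, 1.297, -1.061]
contact_force: [-0.0, -0.4, -1.0]
opening: 0.0554
```

```bash
python3 st.py
```

```text
18.2667 [ 0.844  0.544 -0.764  1.741  0.43   1.032  0.126] [ 0.5611 -0.1951  0.1779] [-0.01 -0.36 -0.97] [-0.04 -0.09  0.03] 0.055438896382891456
11.436098237573056 [-1.  0.  0.]
```

Emit:
play_rows(deltas=[0,0,0.12,0,0,0,0.4,0,0,0.24,0,0,0,0.4,0,0,0.26,0,0,0,0.5,0,0,0.26,0,0,0,0.9,0,0,0.26,0,0,0,0.9,0,0,0.26,0,0,0,0.9,0,0,0.26,0,0,0,0.9,0,0,0.26,0,0,0,0.9], newtons=40)

```text
t: 18.93
position: [0.561, -0.1951, 0.1779]
tool_rot: [0.869, 1.39, -0.87]
contact_force: [-2.0, 0.0, -0.4]
opening: 0.0308
```

Emit:
play_rows(deltas=[0,0,0,0,0,0,0.9,0,0,0,0,0,0,0.9,0,0,0,0,0,0,0.9,0,0,0,0,0,0,0.9])

```text
t: 19.27
position: [0.561, -0.1951, 0.1779]
tool_rot: [0.869, 1.39, -0.869]
contact_force: [-1.5, -0.9, 1.3]
opening: 0.0309
```

```bash
python3 st.py; python3 kn.py h1;python3 pic.py h
```

```text
19.2667 [ 0.881  0.564 -0.821  1.739  0.47   1.047  0.349] [ 0.561  -0.1951  0.1779] [-1.53 -0.87  1.29] [-0.22  0.24  0.  ] 0.030915588664233273
25.99488143664517 [-1. -0.  0.]
dark centroid 195.29 151.3 156 colmean bottom 157.0
[156.8 157.3 157.6 158.4 158.8 158.8 158.8 158.7 158.3 158.4 158.1]
top 440 129
scene 140 84
```

View pics/h_scene.png

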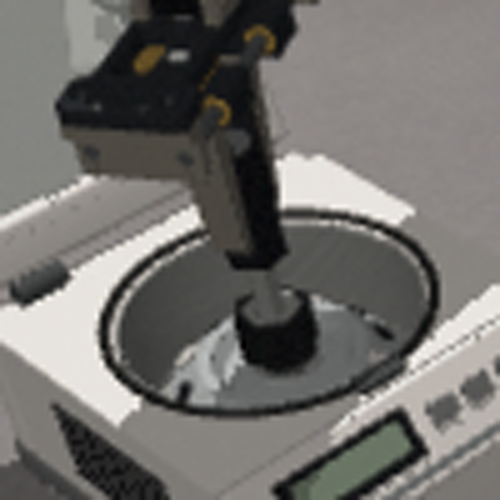

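Emit:
play_rows(deltas=[0,0,-0.1,0,0,0,0.9,0,0,-0.2,0,0,0,0.9,0,0,-0.3,0,0,0,0.9,0,0,-0.4,0,0,-0.0001,0.9,0,0,-0.5,0,0,-0.0002,0.9,0,0,-0.6,0,0,-0.0003,0.9,0,0,-0.7,0,0,-0.0004,0.9,0,0,-0.8,0,0,-0.0005,0.9])

```text
t: 20.08
position: [0.561, -0.1951, 0.1772]
tool_rot: [1.463, 1.022, -1.463]
contact_force: [-0.3, -1.0, -1.2]
opening: 0.0309
```

Emit:
play_rows(deltas=[0,0,-0.1,0,0,-0.0001,0.9,0,0,-0.2,0,0,-0.0002,0.9,0,0,-0.3,0,0,-0.0003,0.9,0,0,-0.4,0,0,-0.0004,0.9,0,0,-0.5,0,0,-0.0005,0.9,0,0,-0.6,0,0,-0.0006,0.9,0,0,-0.7,0,0,-0.0007,0.9,0,0,-0.8,0,0,-0.0008,0.9])

```text
t: 20.75
position: [0.5609, -0.1952, 0.1763]
tool_rot: [1.989, 0.424, -1.99]
contact_force: [-1.0, -1.1, -0.0]
opening: 0.031
```

Emit:
play_rows(deltas=[0,0,-0.1,0,0,-0.0001,0.9,0,0,-0.2,0,0,-0.0002,0.9,0,0,-0.3,0,0,-0.0003,0.9,0,0,-0.4,0,0,-0.0004,0.9,0,0,-0.5,0,0,-0.0005,0.9,0,0,-0.6,0,0,-0.0006,0.9,0,0,-0.7,0,0,-0.0007,0.9,0,0,-0.8,0,0,-0.0008,0.9])

```text
t: 21.42
position: [0.5607, -0.1952, 0.1756]
tool_rot: [-2.013, 0.388, 2.015]
contact_force: [-1.3, -0.9, 0.1]
opening: 0.0306
```

```bash
python3 st.py; python3 kn.py h2
```

```text
21.4167 [ 0.503  0.439 -0.291  1.765  0.15   0.96  -1.799] [ 0.5607 -0.1952  0.1756] [-1.3  -0.86  0.11] [-0.29  0.59 -0.01] 0.030646248154115877
-111.7819083893266 [-1.     0.001  0.001]
dark centroid 195.17 151.97 156 colmean bottom 157.4
[156.8 157.7 158.3 158.7 158.9 158.9 158.8 158.7 158.4 158.5 158.1]
```

Emit:
play_rows(deltas=[0,0,-0.12,0,0,-0.0001,0.9,0,0,-0.24,0,0,-0.0002,0.9,0,0,-0.36,0,0,-0.0003,0.9,0,0,-0.48,0,0,-0.0004,0.9,0,0,-0.6,0,0,-0.0005,0.9,0,0,-0.72,0,0,-0.0006,0.9,0,0,-0.84,0,0,-0.0007,0.9,0,0,-0.95,0,0,-0.0008,0.9])

```text
t: 22.13
position: [0.5607, -0.1949, 0.1746]
tool_rot: [-1.385, 1.085, 1.386]
contact_force: [-2.1, -0.9, -0.7]
opening: 0.0308
```

Emit:
play_rows(deltas=[0,0,0,0,0,0,0.9,0,0,0,0,0,0,0.9,0,0,0,0,0,0,0.9,0,0,0,0,0,0,0.9])

```text
t: 22.47
position: [0.5608, -0.1949, 0.1747]
tool_rot: [-1.389, 1.082, 1.39]
contact_force: [-1.1, -1.3, -1.6]
opening: 0.0311
```

```bash
python3 st.py; python3 kn.py h3; python3 pic.py i
```

```text
22.4667 [ 0.35   0.421 -0.093  1.777  0.047  0.947 -2.655] [ 0.5608 -0.1949  0.1747] [-1.13 -1.28 -1.6 ] [-0.13  0.61 -0.05] 0.031073005697463654
-165.79546650680584 [-1.     0.001  0.001]
dark centroid 195.63 152.07 156 colmean bottom 157.4
[157.1 157.8 158.3 158.8 159.2 158.8 158.8 158.8 158.4 158.4 158.1]
top 440 129
scene 140 84
```

View pics/h3.png

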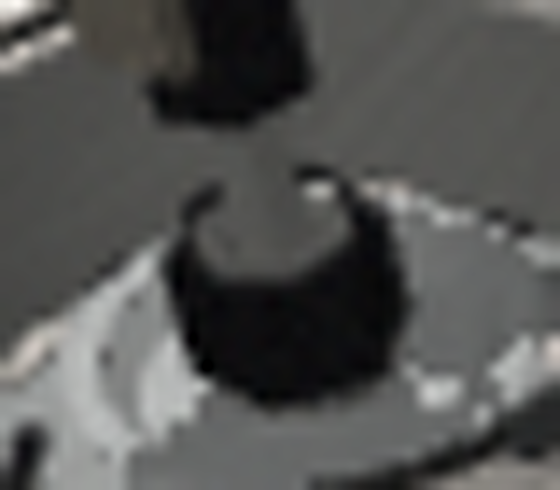

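View pics/i_scene.png

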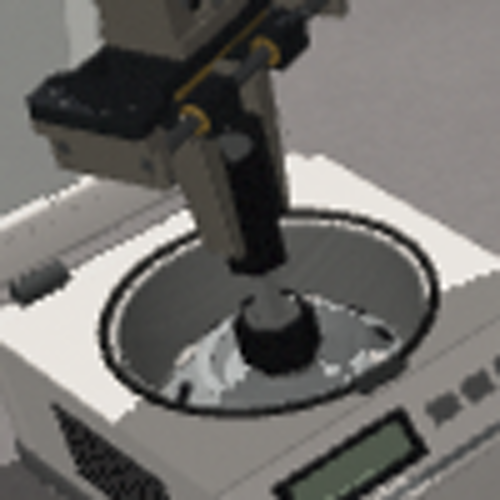

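```bash
python3 -c "
from rig import *
print(sign_off())"
```

```text
the job is handed in; nothing more can be done
None
```

I turned the knob back until the screw dropped off the thread end, then forward about one turn. I handed the job in at about 22.5 s with the driver still upright in the recess and held at 40 N. The hand-in gave no verdict.

- **Taking the driver:** I took the black hex driver from the stand's middle hole. I seated it about 19–20 mm deep in the recess before any turning.
- **Backward turn:** The drop came after roughly 2.2–2.4 rad of turn. The vertical force stepped from +0.3 to -3.6 N, and the scene camera showed the knob about 1.6 px (around 6 mm) lower.
- **Forward turn:** I gave about 1.07 turns of the hand, to cover the driver's play and my overshoot past the drop. I re-gripped once, a half turn round, with the driver standing in the recess.
- **Last checks:** The knob rim is about 1.6 px lower than just after the drop, which puts rise near -6 mm. The tool was vertical to within about 0.1°, the finger opening was 31 mm on the handle's flats, and forces were under 3 N.

Rise was only inferred, from the angle count and the camera, each good to about 1 mm, and they agreed. I did not probe the recess floor at the end, so the final depth of about 20 mm or more is an estimate. I saw no contact with any bystander or other tool, but took no final full-scene picture to confirm it. No check failed or disagreed.

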